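# Reload the tile shuffler's ratchet feed

## Task

Stand the steel tumbler that someone left on the shuffler's sliding cover in the middle of its coaster and slide the cover open; then throw the pawl off, turn the knob back until the feed carriage is fully home, and drop the pawl in again before advancing anything. Lay every tile carrier flat in the feed bay, side by side across it with the long sides parallel to the carriage, advance the knob click by click until the carriage has closed the row up snug against the inlet gate, and leave the pawl engaged at that click and the cover fully shut. Leave the other things on the table where they are.

Things in the scene. Friction and masses are not known exactly. Their poses are not given: they have to be found in the camera images.
- shuffler: white plastic tile shuffler, 420 (x) x 250 (y) mm, fixed on the table; origin at the centre of its underside, x from its control deck (nearest the robot) to its drum hood, y to the left, z up. In its frame (mm): deck x -210..-100, top at z 45; feed bay behind the deck, see point bay; hood x +90..+210, z to 126, cover runs in under it. The toggle switch on the hood plays no part
- bay (a point): middle of the floor of the feed bay, an open trough; at x -28, y +4.5, z 28 mm in the shuffler's frame, axes alike. Inside the bay is 134 mm wide (x -95..+39) and its walls rise 57 mm; the inlet gate, its end wall with three rollers, is at y +113 in the shuffler's frame. At the other end stands the feed carriage
- knob (a joint): angle of the feed knob (rad), 0 = wound fully back, carriage home; grows clockwise seen from above (advancing), limit 3.0. Friction 0.08 N m; stays where left. Drives the carriage 58.6 mm per rad. With the pawl engaged it turns back only as far as the last tooth; the pawl drops in (a click) at 0.46, 1.25, 2.03, 2.82 rad, where 4, 3, 2, 1 carriers fit between carriage and gate with 6 mm play in all
- knob_grip (a point): middle of the knob's black T-bar, 60 mm long, 14 mm thick, 24 mm high, on the knob's vertical axis at x -162, y -55, z 103 mm in the shuffler's frame; the bar runs along this point's x axis and turns with the knob. Below it on the deck is a steel toothed wheel of radius 39 mm, no higher than z 60 mm
- pawl (a joint): angle of the pawl lever (rad): 0 to 0.03 = engaged, nose down behind a tooth (to 0.08 while riding over one); 1.2 = thrown right over, nose clear of the wheel. Weighted and over-centre: beyond about 0.7 it falls over to 1.2 and stays, below that it falls back to engaged. A push of 1 to 3 N on its ball moves it
- pawl_ball (a point): centre of the 24 mm black ball on top of the pawl lever, 45 mm from its hinge. The hinge lies along the shuffler's x at x -131, y +50, z 69 mm in its frame. Engaged, the lever leans 0.44 rad from upright towards -y (to the knob); thrown off, 0.76 rad towards +y. A 105 mm arm runs from the hinge towards -y to the nose on the wheel
- carriage_face (a point): middle of the flat face of the feed carriage, a grey plate 128 mm wide and 44 mm high across the bay, facing the gate (+y of the shuffler); this point is 27 mm above the bay floor. Home: y -104 mm in the shuffler's frame
- cover (a joint): how far the clear sliding cover of the bay is open (m): 0 = shut, 0.155 = fully open; it slides along the shuffler's x under the hood and stays where left; friction about 1.5 N. Cover top at z 91, underside at z 86 mm in the shuffler's frame
- cover_grip (a point): centre of the black grip tab standing on the cover's front edge: 24 mm long (x), 14 mm thick (y), 34 mm high (z 91..125 in the shuffler's frame); at x -95, y -40 in the shuffler's frame when the cover is shut
- tumbler_mid (a point): empty steel tea tumbler, 85 mm high, 64 mm across at the rim and narrower at the foot, upright on the shut cover at the start; this point is at half its height (42.5 mm above its foot)
- coaster_top (a point): round steel coaster lying on the table, 100 mm across, 6 mm thick; this point is the centre of its top face
- carrier1_mid (a point): tile carrier 1 (may be absent), about 0.17 kg: grey tray with four white tiles face down, 126 (x) x 46 (y) mm, 26 mm high over the tiles, with a grip fin across its middle, 12 mm thick (x), 40 mm wide (y), up to 54 mm above the underside. This point is on its centre line, 27 mm above the underside; x along the long side, z up. Either way round is the same
- carrier2_mid (a point): tile carrier 2 (may be absent), about 0.17 kg: grey tray with four white tiles face down, 126 (x) x 46 (y) mm, 26 mm high over the tiles, with a grip fin across its middle, 12 mm thick (x), 40 mm wide (y), up to 54 mm above the underside. This point is on its centre line, 27 mm above the underside; x along the long side, z up. Either way round is the same
- carrier3_mid (a point): tile carrier 3 (may be absent), about 0.17 kg: grey tray with four white tiles face down, 126 (x) x 46 (y) mm, 26 mm high over the tiles, with a grip fin across its middle, 12 mm thick (x), 40 mm wide (y), up to 54 mm above the underside. This point is on its centre line, 27 mm above the underside; x along the long side, z up. Either way round is the same
- carrier4_mid (a point): tile carrier 4 (may be absent), about 0.17 kg: grey tray with four white tiles face down, 126 (x) x 46 (y) mm, 26 mm high over the tiles, with a grip fin across its middle, 12 mm thick (x), 40 mm wide (y), up to 54 mm above the underside. This point is on its centre line, 27 mm above the underside; x along the long side, z up. Either way round is the same
- die1: amber acrylic die, 25 mm, lying loose; origin at the centre of its underside; not part of the job
- die2: amber acrylic die, 25 mm, lying loose; origin at the centre of its underside; not part of the job
- remote: black remote control, 170 x 45 x 18 mm, lying loose; origin at the centre of its underside; not part of the job

How it is judged:
On the way, in this order (a step that is already met when the one before it is completed fails the run):
1. the pawl is thrown off (value of joint pawl above 0.85 rad), for 0.2 s.
2. the knob is wound back and the carriage is home (value of joint knob below 0.1 rad), for 0.2 s.
3. the pawl is down on the wheel again before the knob is advanced (value of joint pawl below 0.15 rad and value of joint knob below 0.4 rad), for 0.2 s.
At the end, for the whole second after the job is handed in: Carriers flat on the bay floor (to 5 mm, 0.08 rad) in a row; knob at the click that closes the row up (at least 0.41 rad for four carriers, 1.19 for three, 1.97 for two); pawl engaged (under 0.05), cover shut to 8 mm, tumbler upright on the coaster within 25 mm of centre; all at rest (x of carrier1_mid in the frame of shuffler between -0.042 and -0.014 m and y of carrier1_mid in the frame of shuffler between -0.09 and 0.1 m and z of each of carrier1_mid, carrier2_mid, carrier3_mid, carrier4_mid in the frame of shuffler below 0.06 m and angle between each of carrier1_mid, carrier2_mid, carrier3_mid, carrier4_mid's own z axis and vertical below 0.08 rad and x of carrier2_mid in the frame of shuffler between -0.042 and -0.014 m and y of carrier2_mid in the frame of shuffler between -0.09 and 0.1 m and x of carrier3_mid in the frame of shuffler between -0.042 and -0.014 m and y of carrier3_mid in the frame of shuffler between -0.09 and 0.1 m and x of carrier4_mid in the frame of shuffler between -0.042 and -0.014 m and y of carrier4_mid in the frame of shuffler between -0.09 and 0.1 m and value of joint knob above 0.41 rad and (value of joint knob above 1.19 rad or height (world z) of carrier1_mid above -0.5 m) and (value of joint knob above 1.19 rad or height (world z) of carrier2_mid above -0.5 m) and (value of joint knob above 1.19 rad or height (world z) of carrier3_mid above -0.5 m) and (value of joint knob above 1.19 rad or height (world z) of carrier4_mid above -0.5 m) and (value of joint knob above 1.97 rad or height (world z) of any of carrier1_mid, carrier2_mid above -0.5 m) and (value of joint knob above 1.97 rad or height (world z) of any of carrier1_mid, carrier3_mid above -0.5 m) and (value of joint knob above 1.97 rad or height (world z) of any of carrier1_mid, carrier4_mid above -0.5 m) and (value of joint knob above 1.97 rad or height (world z) of any of carrier2_mid, carrier3_mid above -0.5 m) and (value of joint knob above 1.97 rad or height (world z) of any of carrier2_mid, carrier4_mid above -0.5 m) and (value of joint knob above 1.97 rad or height (world z) of any of carrier3_mid, carrier4_mid above -0.5 m) and value of joint pawl below 0.05 rad and value of joint cover below 0.008 m and horizontal distance between tumbler_mid and coaster_top below 0.025 m and angle between tumbler_mid's own z axis and vertical below 0.1 rad and z of tumbler_mid in the frame of coaster_top below 0.05 m and velocity of joint knob below 0.05 rad/s and velocity of joint cover below 0.01 m/s); the robot touches nothing.
It fails at once if a die or the remote control was disturbed (moved more than 30 mm) (distance of any of die1, die2, remote from where it was at the start of the episode above 0.03 m).
It fails at once if the tumbler was knocked over (angle between tumbler_mid's own z axis and vertical above 0.7 rad).
Of carrier1, carrier2, carrier3, carrier4 only 2 to 4 are there at a start; the rules pass over those that are not, and their reading is None.
At some moment in a run one of carrier1, carrier2, carrier3, carrier4 may be knocked a few centimetres aside while the robot is not near it.
It also fails if it takes over 210 s, if anything falls off the work surface, if the arm or the gripper's body presses on something with over 40 N, if the wrist force passes 120 N, or if a joint passes its speed limit or range.

## Robot

A 6-joint arm with a two-finger parallel gripper is mounted at the origin on the work surface. World frame = base frame: x ahead of the robot, y to its left, z up, the work surface at z = 0. Lengths are in m, angles in rad, forces in N, time in s.
With the tool pointing down it reaches from about 0.425 to 0.925 m from the base axis. Payload 12.5 kg.
Tool frame: the origin (TCP) lies at the very end of the fingers, on their centre line; the grasp point (between the pads) lies ctrl.grasp_offset behind it (ctrl.grasp_offset is the distance from the TCP to the grasp point, in m); z points along the fingers, y is the line along which they close (so a half turn about z gives the same grasp; the last joint's range is limited). The gripper opens to 85 mm and grips with 20 to 120 N. Pads are 22 mm wide; open, the fingers measure 114 mm over their backs; the gripper's body (76 mm by 85 mm) begins 54 mm behind the grasp point. The pads swing forward as they close: fully open they stand 13 mm farther back than shut.
Start: joints at [-1.32, 0.491, 1.559, -0, 1.092, -0.106], TCP at [0.218, -0.586, 0.231] pointing down, gripper open.
Joint ranges: [-3.1, 3.1], [-0.84, 2.19], [0.05, 2.79], [-1.13, 4.28], [0.06, 2.93], [-2.69, 2.69]. Speed limits (rad/s): [2.22, 2.22, 2.79, 3.14, 3.14, 3.14].

## Interface

Orientations are given as a rotation vector (axis times angle).
In Python, from rig import ctrl gives the robot as it stands. Calls block until the motion is done:
- ctrl.move_ptp(position, orientation): joint-space move of the TCP to a pose.
- ctrl.move_l(position, rotation=None, vel=0.15, f_stop=None): straight line of the TCP; rotation=None keeps the orientation; vel is the mean speed in m/s. With f_stop (N) it stops when the force on the tool has changed by that much, and returns True; else False.
- ctrl.move_joints(angles): joint-space move.
- ctrl.command_gripper(opening, effort=None): opening from 0.0 (shut) to 1.0 (fully open); effort is the grip in N (None keeps the last); returns when the fingers have stopped.
- ctrl.pause(seconds).
- ctrl.ik(position, orientation): joint angles nearest the present ones, or None.
- ctrl.get_obs(): the state.
- ctrl.grab_frame(name): name is "scene" or "top"; returns a dict with "color" (384x512x3 uint8, red, green, blue), "camera_matrix" (3x3 intrinsics, pixels), "distortion" ([k1, k2, p1, p2, k3] as OpenCV has them; the pictures are not rectified), "camera_from_world" (4x4, takes a point from world to camera coordinates). Camera axes: x right, y down, z forward; pixel columns grow to the right and rows downward; lengths in m; the calibration is good to about 2 mm. A picture is of the moment at which its call begins. There is no depth.
A pose or a line that the arm cannot do raises ctrl.IKError and nothing moves.
- ctrl.hand_in(): hands the job in; it is judged then, once.
The state is a dict: "time_s": time; "q": joint angles; "dq": joint speeds; "joint_efforts": joint torques, N m; "tool_pos": TCP position; "eef_rot": TCP orientation; "contact_force": force on the tool from outside, world axes, zero at the start; "moment": the same for the moment, N m; "width": opening from 0.0 (shut) to 1.0 (fully open); "gripper_force": force on a finger pad.
Only numpy, scipy, OpenCV 4.12 (cv2) and the standard library are available. Lean on these libraries where they do the work, as an engineer would, in place of code of your own. Each camera call takes 0.05 s, during which the arm holds its last target. There are 200 camera calls.

## Working session

There is one attempt and no reset: what is moved stays moved. The work goes in short steps, each a Python script; the robot and the scene stay as the last script left them, time stands still between calls to the robot, and variables do not carry over. Pictures are saved under pics/ and viewed, at most 14 in all, crops included, and the job is handed in when it is done.

```bash
ls; mkdir -p pics
cat > h.py <<'E'
import numpy as np, cv2
from rig import ctrl
from scipy.spatial.transform import Rotation as R
def snap(cam,fn,crop=None,scale=1.5):
    f=ctrl.grab_frame(cam); im=f["color"][:,:,::-1]
    np.savez(f"pics/{cam}.npz",**{k:v for k,v in f.items()})
    if crop: u0,v0,u1,v1=crop; im=im[v0:v1,u0:u1]
    cv2.imwrite("pics/"+fn,cv2.resize(im,None,fx=scale,fy=scale,interpolation=cv2.INTER_CUBIC))
def px2w(cam,uv,z):
    f=np.load(f"pics/{cam}.npz"); T=f["camera_from_world"]
    n=cv2.undistortPoints(np.array(uv,float).reshape(-1,1,2),f["camera_matrix"],f["distortion"])[:,0]
    Rm,t=T[:3,:3],T[:3,3]; c=-Rm.T@t
    d=np.c_[n,np.ones(len(n))]@Rm
    z=np.broadcast_to(z,len(n))
    return c+d*((z-c[2])/d[:,2])[:,None]
def w2px(cam,P):
    f=np.load(f"pics/{cam}.npz"); T=f["camera_from_world"]
    return cv2.projectPoints(np.array(P,float).reshape(-1,1,3),cv2.Rodrigues(T[:3,:3])[0],T[:3,3],f["camera_matrix"],f["distortion"])[0][:,0]
E
python3 - <<'E'
from h import *
snap("top","t0.png");snap("scene","s0.png")
o=ctrl.get_obs();print(o["time_s"],o["tool_pos"],o["eef_rot"],ctrl.grasp_offset,o["width"])
for c in("top","scene"):
    T=np.load(f"pics/{c}.npz")["camera_from_world"];print(c,-T[:3,:3].T@T[:3,3],T[2,:3])
E
```

```text
pics
0.1 [ 0.2182361  -0.58544476  0.23078838] [-3.09073188e+00 -5.57214629e-01  1.37789250e-04] 0.0187 0.9975368313150705
top [ 0.27490265 -0.0112063   1.3136839 ] [ 0.17864803  0.01255382 -0.98383295]
scene [ 1.13709701 -0.64966442  0.78825067] [-0.55988974  0.57551868 -0.59607192]
```

View pics/t0.png

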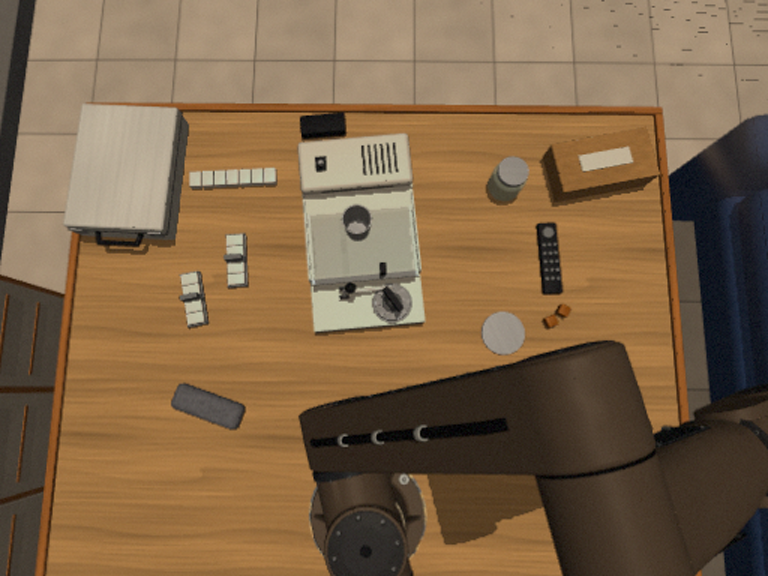

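View pics/s0.png

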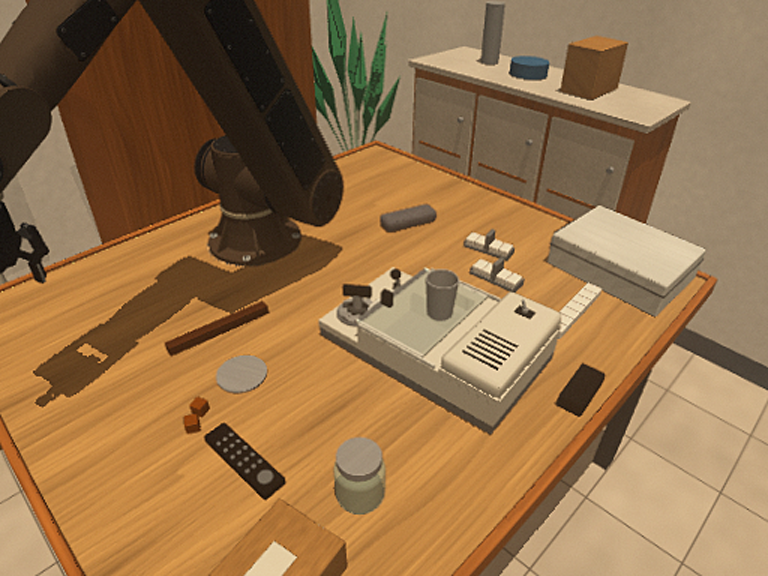

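Top view: shuffler with deck corners near (314,331) and (424,324), and the tumbler at (357,222). Two finned carriers are at (194,299) and (236,260); the row at (233,178) has no fin, so it is only loose tiles. The coaster is at (503,333). The scene view shows no other carriers. I'll enlarge for measuring.

Run:
```python
from h import *
im=np.load("pics/top.npz")["color"][:,:,::-1]
c=im[85:225,110:290]; cv2.imwrite("pics/c1.png",cv2.resize(c,None,fx=4.2,fy=4.2,interpolation=cv2.INTER_CUBIC))
# coaster: low-saturation blob
h=cv2.cvtColor(im,cv2.COLOR_BGR2HSV)
m=((h[:,:,1]<60)).astype(np.uint8); m[:205]=0;m[245:]=0;m[:,:315]=0;m[:,355:]=0
n,l,s,ce=cv2.connectedComponentsWithStats(m)
for i in range(1,n):
    if s[i,4]>50: print(s[i],ce[i],px2w("top",[ce[i]],0.006))
im=np.load("pics/scene.npz")["color"][:,:,::-1]
c=im[155:295,200:380]; cv2.imwrite("pics/c2.png",cv2.resize(c,None,fx=4.2,fy=4.2,interpolation=cv2.INTER_CUBIC))
```

```text
[321 208  29  28 629] [334.94435612 221.74721781] [[ 0.40154463 -0.30553134  0.006     ]]
```

View pics/c1.png

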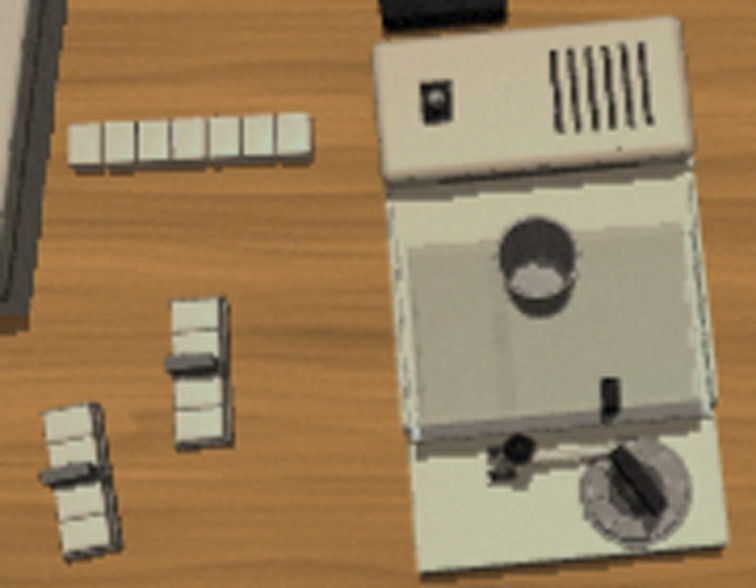

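View pics/c2.png

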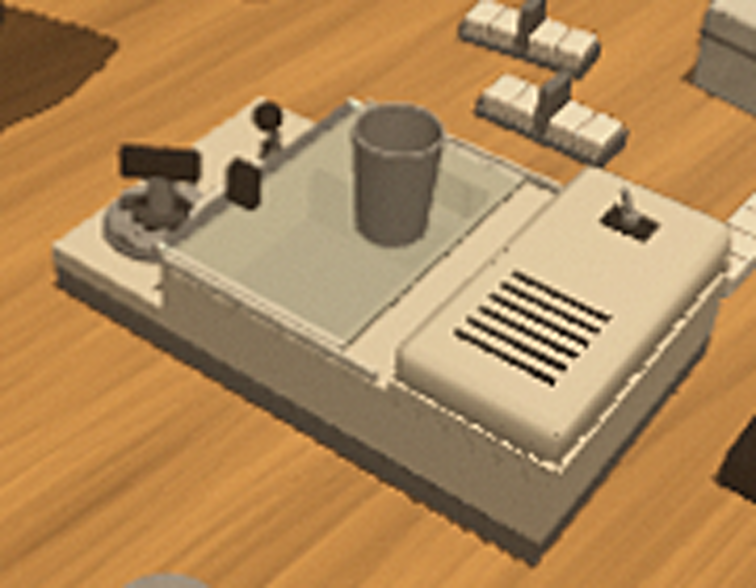

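Crop c1 (top): deck front corners at (418,574) and (727,545), ball (519,448), knob bar centre (636,481), tab (610,395), rim centre (537,257). Fins are at (70,473) and (190,364). Crop c2 (scene): ball (267,116), knob bar (160,163), tab (243,184), rim (397,130). Next I fit the shuffler pose and the other positions.

```bash
cat > fit.py <<'E'
from h import *
from scipy.optimize import least_squares
def o1(p): return (np.array(p,float)+.5)/4.2-.5+[110,85]
def o2(p): return (np.array(p,float)+.5)/4.2-.5+[200,155]
S=[("top",o1,(418,574),(-.21,.125,.045)),("top",o1,(727,545),(-.21,-.125,.045)),("top",o1,(519,446),(-.131,.0308,.1097)),
("top",o1,(635,478),(-.162,-.055,.113)),("top",o1,(610,384),(-.095,-.04,.125)),
("scene",o2,(267,116),(-.131,.0308,.1097)),("scene",o2,(160,163),(-.162,-.055,.103)),("scene",o2,(243,184),(-.095,-.04,.108)),("scene",o2,(55,253),(-.21,-.125,.045))]
def res(p,full=False):
    c,s=np.cos(p[2]),np.sin(p[2]);r=[]
    for cam,o,uv,P in S:
        w=[p[0]+c*P[0]-s*P[1],p[1]+s*P[0]+c*P[1],P[2]]
        r.append(w2px(cam,w)[0]-o(uv))
    return np.array(r) if full else np.ravel(r)
if __name__=="__main__":
    f=least_squares(res,[.65,0,0],loss="soft_l1");print(f.x,np.round(res(f.x,1),1).tolist())
    np.save("sh.npy",f.x)
    b=px2w("top",[o1((616,447)),o1((655,515))],.115);d=b[0]-b[1];print("bar",b,np.arctan2(d[1],d[0])-f.x[2])
    # tumbler, triangulate by fit at z .176
    print("rim",px2w("top",[o1((537,255))],.176),px2w("scene",[o2((397,130))],.176))
    for n,q,fin,sf in(("A",[(44,415),(93,406),(116,546),(66,555)],(70,472),(533,3)),("B",[(171,301),(219,298),(227,443),(177,446)],(191,362),(557,84))):
        w=px2w("top",[o1(i) for i in q],.026);d=(w[0]+w[1]-w[2]-w[3])/2
        print(n,w.mean(0),"len",np.hypot(*d[:2]),"wid",np.linalg.norm(w[0]-w[1]),"yaw",np.arctan2(d[1],d[0]),"fin",px2w("top",[o1(fin)],.054),px2w("scene",[o2(sf)],.054))
E
python3 fit.py
```

```text
[0.61814464 0.02454803 0.1091752 ] [[-0.2, -0.3], [0.2, -0.7], [0.7, 1.1], [0.5, 0.2], [-0.2, 1.9], [0.1, 0.9], [0.6, 0.3], [0.8, 0.1], [-0.1, -1.7]]
bar [[ 0.48716874 -0.03135384  0.115     ]
 [ 0.43499536 -0.06133914  0.115     ]] 0.4124517288835091
rim [[0.62079505 0.02939466 0.176     ]] [[0.61855965 0.02773196 0.176     ]]
A [0.47090245 0.4085826  0.026     ] len 0.1193704962059525 wid 0.04119915249663837 yaw 0.22369275002262512 fin [[0.47302737 0.40771891 0.054     ]] [[0.47430333 0.40625644 0.054     ]]
B [0.56336614 0.31524928 0.026     ] len 0.12424684596064114 wid 0.04045176492206396 yaw 0.1012298034854486 fin [[0.56487532 0.31468352 0.054     ]] [[0.56829549 0.31192248 0.054     ]]
```

Fit residuals are about 1 px, and the sizes and heights agree with those given. Two carriers, so the target is the click at 2.03. Tumbler and cover first.

```bash
cat >> h.py <<'E'
import os
GO=ctrl.grasp_offset
sh=np.load("sh.npy") if os.path.exists("sh.npy") else np.zeros(3)
def W(x,y,z):  # shuffler -> world
    c,s=np.cos(sh[2]),np.sin(sh[2]); return np.array([sh[0]+c*x-s*y,sh[1]+s*x+c*y,z])
def down(p,close):  # tool down, fingers closing along world angle `close`; pick smaller |q6|
    best=None
    for k in(0,np.pi):
        r=(R.from_euler("z",close+np.pi/2+k)*R.from_euler("x",np.pi)).as_rotvec()
        q=ctrl.ik(np.array(p),r)
        if q is not None and(best is None or abs(q[5])<abs(best[0][5])): best=(q,r)
    return best
def over(p,close,zt=None):
    p=np.array(p); 
    if zt: p=np.r_[p[:2],zt]
    q,r=down(p,close); ctrl.move_ptp(p,r); return r
def st(m=""):
    o=ctrl.get_obs();print(m,round(o["time_s"],1),"w",round(o["width"],3),"gf",np.round(o["gripper_force"],1),"F",np.round(o["contact_force"],1),"M",np.round(o["moment"],2),"p",np.round(o["tool_pos"],4)); return o
def dz(d,vel=.15): ctrl.move_l(np.array(ctrl.get_obs()["tool_pos"])+[0,0,d],vel=vel)
E
python3 - <<'E'
from h import *
for n,p,a in(("knob",W(-.162,-.055,.09),sh[2]+.41+np.pi/2),("coast",[.4015,-.3055,.1],0),("bay",W(-.028,.08,.06),sh[2])):
    print(n,p,[np.round(b,2) if b is not None else b for b in down(p,a)])
t=np.array([.6197,.0286]); c=np.array([.4015,-.3055])
over([*t,.127],0,.25); ctrl.move_l([*t,.127],vel=.12); st("at")
ctrl.command_gripper(0,effort=30); st("grip")
dz(.12); st("lift")
over([*c,.05],0,.2); ctrl.move_l([*c,.055],vel=.15)
print(ctrl.move_l([*c,.036],vel=.03,f_stop=3)); st("put")
ctrl.command_gripper(1.0); dz(.16); st()
snap("scene","s1.png")
# cover
g=W(-.095,-.04,.0985)
over(g,sh[2]+np.pi/2,.2); ctrl.command_gripper(.5)
print(ctrl.move_l(g,vel=.12,f_stop=8)); ctrl.command_gripper(0,effort=40); st("tab")
print(ctrl.move_l(W(-.095+.157,-.04,.0985),vel=.08,f_stop=15)); st("open")
ctrl.command_gripper(.5); dz(.1)
p=np.array(ctrl.get_obs()["tool_pos"]);c_,s_=np.cos(sh[2]),np.sin(sh[2]);d=p[:2]-sh[:2];print("tab xy sh",c_*d[0]+s_*d[1],-s_*d[0]+c_*d[1])
snap("scene","s2.png")
E
```

```text
knob [ 0.46310186 -0.04777579  0.09      ] [array([-0.24,  0.49,  2.08, -0.  ,  0.57,  0.81]), array([3.04, 0.81, 0.  ])]
coast [0.4015, -0.3055, 0.1] [array([-0.78,  0.51,  1.98, -0.  ,  0.65, -0.78]), array([2.22, 2.22, 0.  ])]
bay [0.58159467 0.10102089 0.06      ] [array([ 0.06,  0.66,  1.8 , -0.  ,  0.69, -0.05]), array([2.1 , 2.34, 0.  ])]
at 3.9 w 0.998 gf 0.0 F [0.1 0.5 0.8] M [0.03 0.06 0.  ] p [0.6201 0.0286 0.1277]
grip 4.2 w 0.708 gf 31.3 F [-0.2 -0.4  7.3] M [0.04 0.32 0.01] p [0.62   0.0286 0.1278]
lift 5.2 w 0.709 gf 32.8 F [-0.2 -0.2 -1.6] M [-0.02  0.04 -0.02] p [0.6196 0.0286 0.2468]
True
put 8.3 w 0.706 gf 32.0 F [ 1.5 -0.4  0.9] M [ 0.02 -0.34  0.01] p [ 0.4019 -0.3057  0.0425]
 9.8 w 1.002 gf 0.0 F [-0.  -0.6  0.3] M [-0.04 -0.03 -0.01] p [ 0.4011 -0.3051  0.2018]
False
tab 13.6 w 0.156 gf 45.8 F [  1.8 -17.9   1.8] M [-2.45 -0.18 -0.22] p [ 0.5295 -0.0276  0.0995]
True
open 15.4 w 0.152 gf 46.4 F [-1.2 -2.2  4.5] M [ 0.04  0.1  -0.23] p [ 0.6827 -0.0121  0.0995]
tab xy sh 0.05946827657824118 -0.04298656237390968
```

View pics/s2.png

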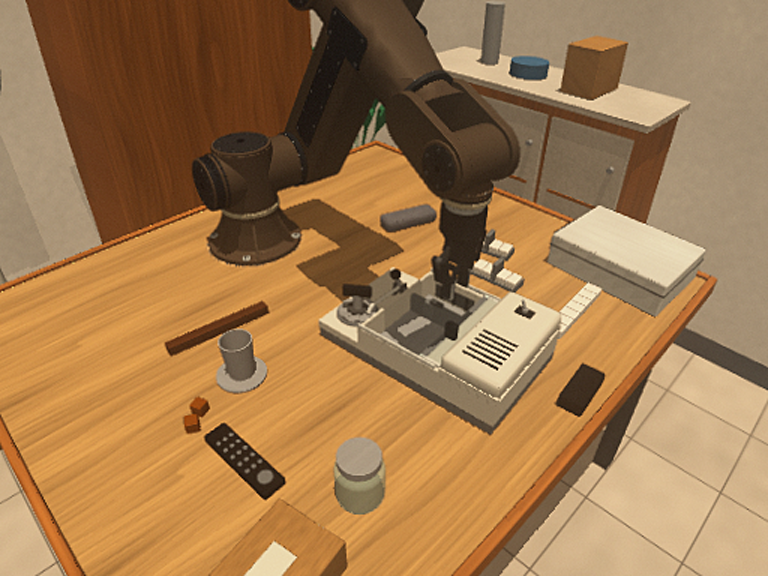

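The tumbler stands on the coaster at (238,360) and the cover is open, with the tab at (450,330). Now throw the pawl and look at it.

```bash
cat >> h.py <<'E'
def ball(a,dzt=.012): return W(-.131,.05+.045*np.sin(a-.44),.069+.045*np.cos(a-.44)-dzt)
def pawl(a0,a1):
    over(ball(a0),sh[2],.2); ctrl.command_gripper(.5)
    print(ctrl.move_l(ball(a0),vel=.1,f_stop=8)); ctrl.command_gripper(0,effort=20); st("ball")
    for a in np.linspace(a0,a1,5)[1:]: ctrl.move_l(ball(a),vel=.06)
    st("moved"); ctrl.command_gripper(.5); dz(.1); ctrl.pause(.5)
E
python3 - <<'E'
from h import *
pawl(0,1.0)
snap("scene","s3.png",(190,150,370,290),4.2)
E
```

```text
False
ball 19.7 w 0.264 gf 19.9 F [4.5 0.2 3.4] M [ 0.2  -0.71 -0.05] p [0.4856 0.0409 0.0984]
moved 21.1 w 0.26 gf 20.4 F [6.8 1.  1.4] M [ 0.06 -1.05 -0.02] p [0.4811 0.084  0.0955]
```

View pics/s3.png

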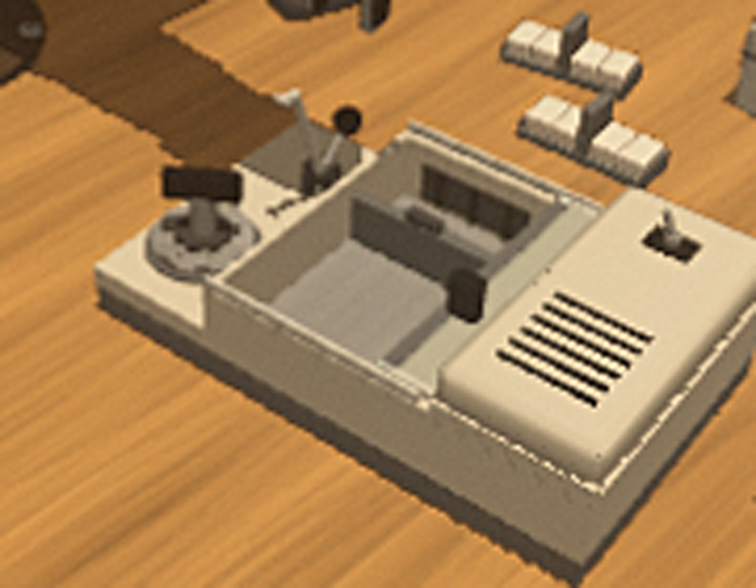

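The pawl is thrown over (ball at (347,120), arm raised at (290,100)), and the carriage stands mid-bay at (415,245). Winding the knob back.

Run:
```python
from h import *
k=W(-.162,-.055,.087); a=sh[2]+.41+np.pi/2
over(k,a,.2); ctrl.command_gripper(.5)
print(ctrl.move_l(k,vel=.1,f_stop=8)); ctrl.command_gripper(0,effort=40); o=st("bar")
q0=np.array(o["q"]); q=q0.copy(); m0=o["moment"][2]
for i in range(60):
    q[5]-=.06
    if q[5]<-2.6: print("range");break
    ctrl.move_joints(q); o=ctrl.get_obs()
    e=o["q"][5]-q[5]
    if i%8==0: print(round(q[5]-q0[5],2),np.round(o["moment"][2],2),round(e,3))
    if abs(o["moment"][2]-m0)>.6: break
o=st("stop"); print(o["q"][5]-q0[5], o["q"][5])
ctrl.command_gripper(.4); o=st("rel"); dz(.1)
np.save("kn.npy",[o["q"][5]])
snap("scene","s4.png",(190,150,370,290),4.2); snap("top","t4.png",(110,85,290,225),4.2)
```

```text
False
bar 25.5 w 0.202 gf 38.9 F [  0.3 -13.3   3.3] M [-2.16 -0.03 -0.03] p [ 0.4643 -0.0491  0.0878]
-0.06 0.04 0.001
-0.54 -0.0 0.004
-1.02 -0.04 0.004
-1.5 -0.02 0.004
-1.98 -0.01 0.004
-2.46 0.04 0.004
-2.94 -0.3 0.004
stop 38.0 w 0.2 gf 84.9 F [ -3.8 -10.1   1.8] M [-1.37  0.46 -1.93] p [ 0.4642 -0.0494  0.088 ]
-2.993598525368969 -2.1867556022854377
rel 38.3 w 0.399 gf 0.0 F [-0.1 -0.   0.1] M [ 0.01 -0.03 -0.02] p [ 0.4643 -0.0488  0.0879]
```

View pics/s4.png

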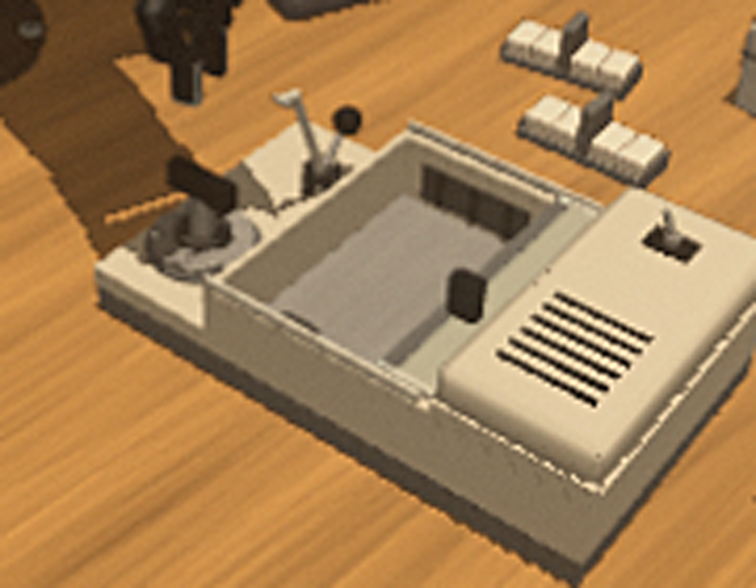

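The carriage is no longer visible mid-bay, so it is at the near end. I'll check the bar angle in the top view.

View pics/t4.png

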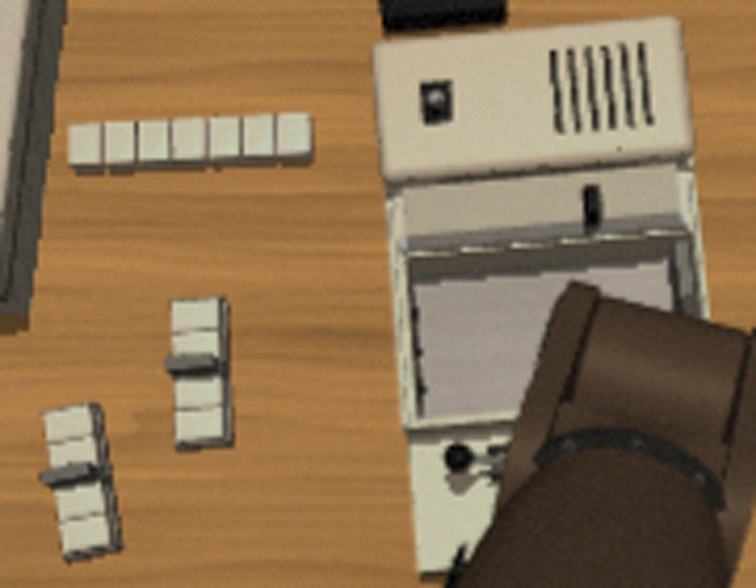

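Run:
```python
from h import *
o=lambda p:(np.array(p,float)+.5)/4.2-.5+[190,150]
b=px2w("scene",[o((172,156)),o((237,184))],.115);d=b[1]-b[0];print(b,np.linalg.norm(d),np.arctan2(d[1],d[0])-sh[2])
print("face top corners px in t4 (y=-.104,-.098,-.085)",[( (w2px("top",W(.036,y,.077))[0]+.5-[110,85])*4.2-.5).round(0) for y in(-.104,-.098,-.085)])
pawl(1.2,.25)
snap("scene","s5.png",(190,150,370,290),4.2)
```

```text
[[ 0.43137743 -0.05100766  0.115     ]
 [ 0.4901818  -0.04049812  0.115     ]] 0.05973612737507427 0.06767800010327606
face top corners px in t4 (y=-.104,-.098,-.085) [array([670., 239.]), array([663., 240.]), array([647., 241.])]
False
ball 42.9 w 0.26 gf 19.8 F [4.7 2.9 2.8] M [ 0.28 -0.79  0.  ] p [0.4804 0.0909 0.0904]
moved 44.2 w 0.262 gf 20.6 F [4.4 1.1 2.8] M [ 0.33 -0.89 -0.  ] p [0.4845 0.0514 0.1017]
```

View pics/s5.png

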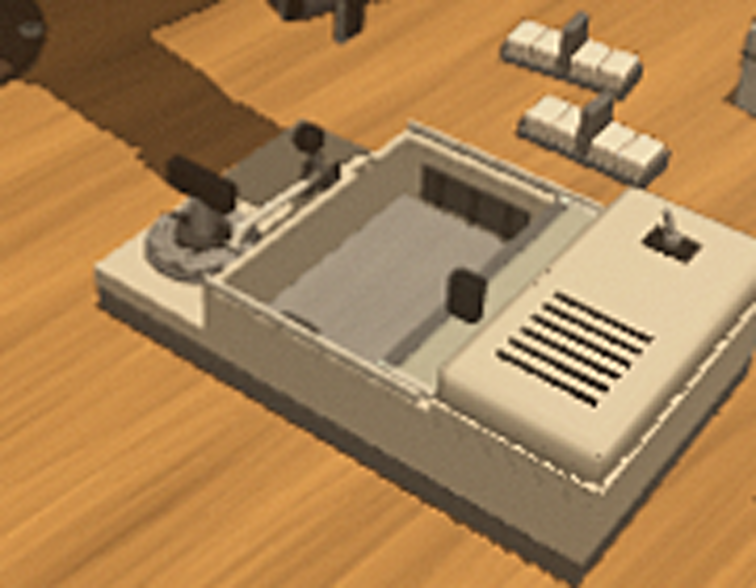

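The pawl is back down (ball (308,137), arm on the wheel) and the carriage is home. The carriers haven't moved: B's fin is at (190,364) and A's at (70,473) in the top crop. Loading them now.

```bash
cat >> h.py <<'E'
def load(x,y,yaw,ybay):
    g=[x,y,.031]
    over(g,yaw,.16); ctrl.command_gripper(.6)
    print(ctrl.move_l(g,vel=.12,f_stop=10)); ctrl.command_gripper(0,effort=60); o=st("fin")
    dz(.14); st("up")
    t=W(-.028,ybay,.062); over(t,sh[2],.19); o=st("over")
    ctrl.move_l(np.r_[t[:2],.10],vel=.15)
    print(ctrl.move_l(np.r_[t[:2],.0575],vel=.04,f_stop=6)); st("down")
    ctrl.command_gripper(.4); dz(.12)
E
python3 - <<'E'
from h import *
load(.566,.3135,.10,.072)
snap("scene","s6.png"); snap("top","t6.png",(110,85,290,225),4.2)
E
```

```text
False
fin 48.9 w 0.127 gf 59.8 F [-0.5  0.3  6.4] M [-0.01  0.12 -0.06] p [0.5663 0.3136 0.0316]
up 49.9 w 0.129 gf 58.9 F [ 0.8  0.6 -1.8] M [-0.   -0.04 -0.01] p [0.5659 0.3134 0.1706]
over 50.8 w 0.126 gf 58.9 F [ 0.1  0.8 -2.2] M [-0.   -0.02  0.02] p [0.5825 0.0939 0.1897]
True
down 52.5 w 0.126 gf 60.0 F [-0.7 -0.8  5.5] M [0.03 0.1  0.02] p [0.5822 0.093  0.0596]
```

View pics/t6.png

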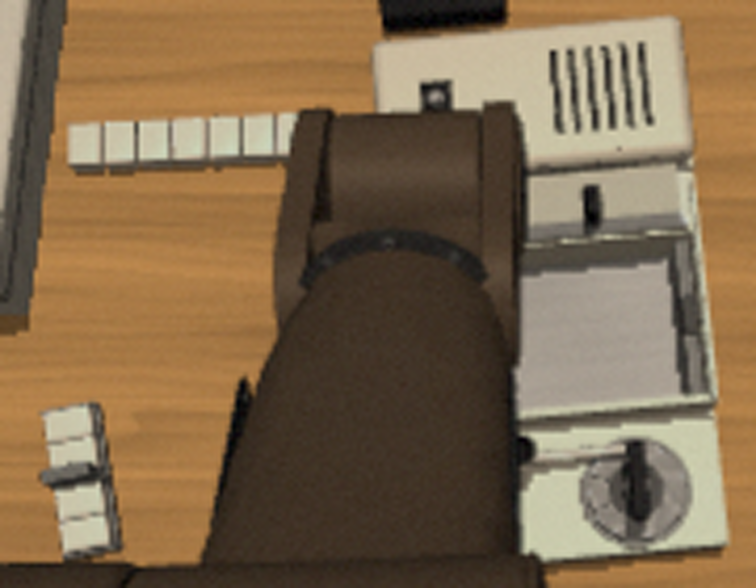

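The knob bar lies along the shuffler's x, from (634,445) to (640,518), and the carriage is home at the right. A hasn't moved, fin at (70,473). Loading A, then checking the bay.

Run:
```python
from h import *
load(.4735,.407,.22,.012)
ctrl.move_ptp([.45,-.25,.3],down([.45,-.25,.3],sh[2])[1])
snap("top","t7.png",(110,85,290,225),4.2)
```

```text
False
fin 57.1 w 0.128 gf 59.8 F [-1.1 -0.5  5.8] M [-0.07  0.16  0.01] p [0.4737 0.4072 0.0316]
up 58.2 w 0.123 gf 58.8 F [ 0.9 -0.6 -2.1] M [ 0.06  0.03 -0.01] p [0.4734 0.4069 0.1707]
over 59.7 w 0.123 gf 58.8 F [ 0.4 -0.2 -1.5] M [ 0.03 -0.04 -0.01] p [0.5889 0.0344 0.1899]
True
down 61.4 w 0.127 gf 59.9 F [-1.6 -0.1  6.2] M [ 0.06  0.04 -0.05] p [0.5888 0.0334 0.0596]
```

View pics/t7.png

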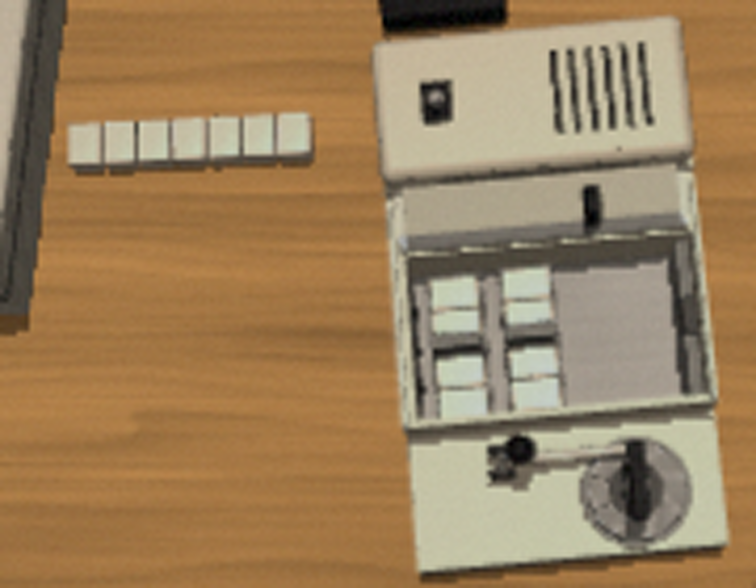

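Both carriers lie flat and parallel at (460,345) and (530,340), the pawl is engaged and the carriage is home. Advancing the knob.

Run:
```python
from h import *
k=W(-.162,-.0575,.087)
r=(R.from_euler("z",sh[2]+np.pi)*R.from_euler("x",np.pi)).as_rotvec()
ctrl.move_ptp(np.r_[k[:2],.2],r); o=ctrl.get_obs(); print("q6",o["q"][5])
ctrl.command_gripper(.5); print(ctrl.move_l(k,vel=.1,f_stop=8)); ctrl.command_gripper(0,effort=40); o=st("bar")
q=np.array(o["q"]); q0=q[5]; m0=o["moment"][2]
for t in np.r_[np.arange(.08,2.0,.08),np.arange(2.0,2.095,.03)]:
    q[5]=q0+t; ctrl.move_joints(q); o=ctrl.get_obs()
    if t>1.2: print(round(t,2),np.round(o["moment"][2],2),np.round(o["contact_force"],1))
    if abs(o["moment"][2]-m0)>.7: print("stop",t);break
st("end"); ctrl.command_gripper(.45); st("rel"); dz(.1)
ctrl.move_ptp([.45,-.25,.3],down([.45,-.25,.3],sh[2])[1])
snap("top","t8.png",(110,85,290,225),4.2)
```

```text
q6 -1.9281906463643446
False
bar 67.0 w 0.2 gf 38.9 F [-0.1  4.4  5.7] M [ 0.88  0.02 -0.06] p [ 0.4635 -0.0499  0.0876]
1.2 0.04 [0.5 8.3 1.9]
1.28 -0.0 [1.7 7.9 2.5]
1.36 0.0 [1.7 8.1 1.8]
1.44 0.01 [1.8 7.6 2.2]
1.52 -0.04 [2.2 8.6 1.8]
1.6 -0.07 [1.7 8.9 2.3]
1.68 0.01 [2.6 8.9 2.3]
1.76 0.07 [2.6 9.  1.7]
1.84 0.01 [3.3 8.3 1.3]
1.92 0.06 [3.2 9.1 1.8]
2.0 0.09 [2.3 8.1 1. ]
2.03 0.14 [3.1 9.  1.1]
2.06 0.09 [ 2.9 10.   1.5]
2.09 0.12 [1.9 8.9 1.1]
end 74.0 w 0.199 gf 40.2 F [1.9 8.9 1.1] M [ 1.49 -0.46  0.12] p [ 0.464  -0.0495  0.0877]
rel 74.3 w 0.449 gf 0.0 F [ 0.1 -0.1 -0.3] M [0.   0.01 0.02] p [ 0.4635 -0.0501  0.0876]
```

View pics/t8.png

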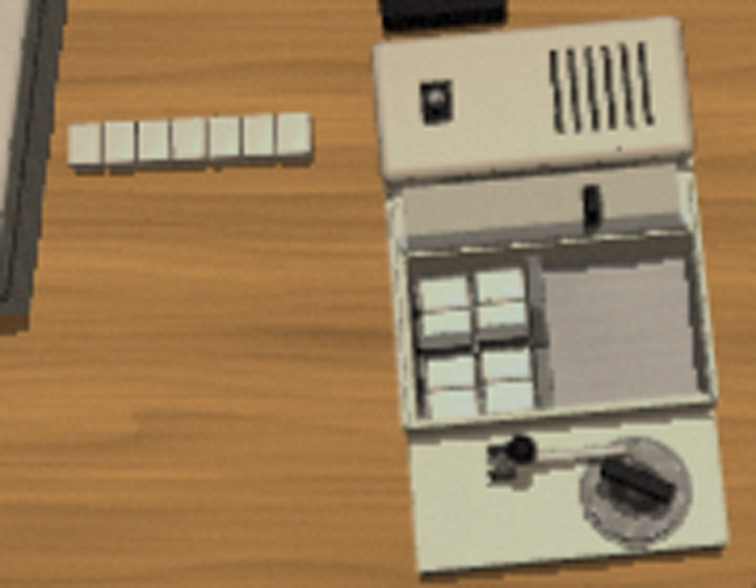

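The row is closed up against the gate (carriers at (447,345) and (503,340), carriage behind at (540,335)). To confirm the click, I turn the knob back gently and see whether the tooth holds.

Run:
```python
from h import *
from fit import o1
b=px2w("top",[o1((604,463)),o1((674,494))],.115);d=b[0]-b[1];print(np.linalg.norm(d),"bar rel",np.arctan2(d[1],d[0])-sh[2],"expect 1.11")
k=W(-.162,-.0565,.087)
r=(R.from_euler("z",sh[2]+np.pi-2.09)*R.from_euler("x",np.pi)).as_rotvec()
ctrl.move_ptp(np.r_[k[:2],.2],r); o=ctrl.get_obs(); print("q6",o["q"][5])
ctrl.command_gripper(.45); print(ctrl.move_l(k,vel=.1,f_stop=8)); ctrl.command_gripper(0,effort=40); o=st("bar")
q=np.array(o["q"]); q0=q[5]
for t in np.arange(.02,.17,.02):
    q[5]=q0-t; ctrl.move_joints(q); o=ctrl.get_obs(); print(round(t,2),np.round(o["moment"][2],2),np.round(o["q"][5]-q0,3))
    if abs(o["moment"][2])>.4: print("blocked");break
q[5]+=.035; ctrl.move_joints(q); st("ease")
ctrl.command_gripper(.45); st("rel"); dz(.1)
```

```text
0.05838568837464043 bar rel 1.0494894687428908 expect 1.11
q6 0.16062090008136956
False
bar 78.8 w 0.201 gf 39.0 F [ 2.4 -1.2  6. ] M [-0.15 -0.18  0.02] p [ 0.4639 -0.0495  0.0876]
0.02 0.01 -0.02
0.04 0.0 -0.04
0.06 -0.01 -0.06
0.08 -0.11 -0.079
0.1 -0.18 -0.099
0.12 -0.28 -0.119
0.14 -0.44 -0.139
blocked
ease 80.8 w 0.202 gf 40.3 F [-0.3 -2.2  3.5] M [-0.41  0.02 -0.28] p [ 0.4639 -0.0495  0.0876]
rel 81.2 w 0.453 gf 0.0 F [0.6 0.6 0.2] M [0.01 0.02 0.06] p [ 0.4638 -0.0494  0.0874]
```

The tooth holds at about 2.02–2.03 rad, so the pawl is engaged at the right click. Shutting the cover.

Run:
```python
from h import *
g=W(.06,-.0425,.0985)
over(g,sh[2]+np.pi/2,.2); ctrl.command_gripper(.5)
print(ctrl.move_l(g,vel=.12,f_stop=8)); ctrl.command_gripper(0,effort=40); st("tab")
print(ctrl.move_l(W(-.101,-.0425,.0985),vel=.06,f_stop=14)); o=st("shut")
ctrl.command_gripper(.5); dz(.1)
p=np.array(o["tool_pos"]);c_,s_=np.cos(sh[2]),np.sin(sh[2]);d=p[:2]-sh[:2];print("tab xy sh",c_*d[0]+s_*d[1],-s_*d[0]+c_*d[1])
ctrl.move_ptp([.45,-.2,.35],down([.45,-.2,.35],sh[2])[1])
snap("top","t9.png",(110,85,290,225),4.2);snap("scene","s9.png")
```

```text
False
tab 84.8 w 0.154 gf 41.5 F [-0.5 -5.2  3. ] M [-0.65  0.14 -0.29] p [ 0.6828 -0.012   0.0995]
True
shut 87.1 w 0.156 gf 41.6 F [1.  1.3 3.3] M [ 0.34 -0.02 -0.18] p [ 0.5286 -0.0279  0.0994]
tab xy sh -0.09471055128637022 -0.04242959508220969
```

View pics/t9.png

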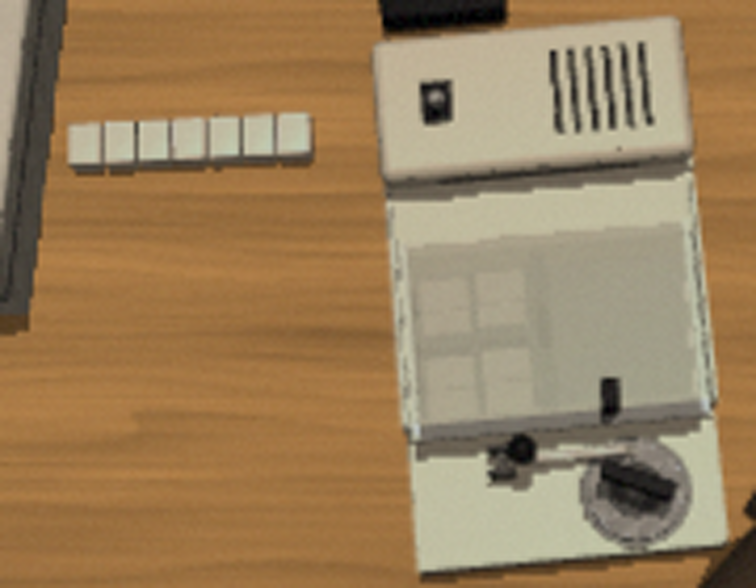

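View pics/s9.png

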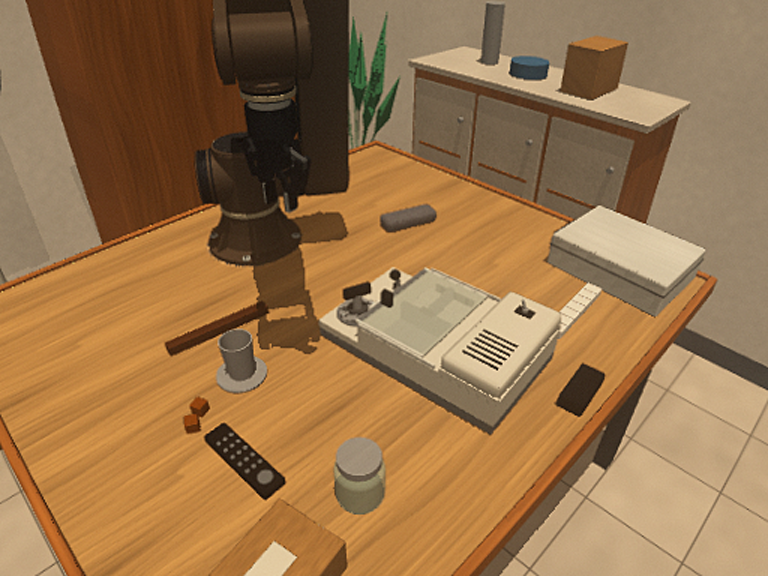

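The cover is shut (tab at (610,397), where it started), the row is closed up, and the pawl is down. The tumbler is on the coaster at (240,360), and the dice and remote haven't moved. Handing in.

```bash
python3 -c "
from rig import ctrl
print(ctrl.hand_in())"
```

```text
the job is handed in; nothing more can be done
None
```

Handed in, no verdict returned: both carriers lie in the bay, the row is closed up at the 2.03 rad click with the pawl engaged, the cover is shut, and the tumbler stands on its coaster.

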